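Cradle and clamp a gyro unit on the sloped repair stand

ROBOT

A 7-joint arm with a two-finger parallel gripper is mounted at the origin on the work surface. World frame = base frame: x ahead of the robot, y to its left, z up, the work surface at z = 0. Lengths are in m, angles in rad, forces in N, time in s.
With the tool pointing down it reaches from about 0.425 to 0.925 m from the base axis. Payload 6.8 kg.
Tool frame: the origin (TCP) lies at the very end of the fingers, on their centre line; the grasp point (between the pads) lies 19 mm behind it; z points along the fingers, y is the line along which they close (so a half turn about z gives the same grasp; the last joint's range is limited). The gripper opens to 85 mm and grips with 20 to 120 N. Pads are 22 mm wide; open, the fingers measure 114 mm over their backs; the gripper's body (76 mm by 85 mm) begins 54 mm behind the grasp point. The pads swing forward as they close: fully open they stand 13 mm farther back than shut.
Start: joints at [1.096, 0.477, 0.022, 1.555, -0.011, 1.109, -0.083], TCP at [0.242, -0.63, 0.231] pointing down, gripper open.
Joint ranges: [-2.96, 2.96], [-0.34, 2.1], [-1.41, 1.46], [0.24, 2.44], [-1.37, 4.51], [0.17, 1.92], [-2.96, 2.96]. Speed limits (rad/s): [2.39, 2.39, 3.14, 3.14, 3.14, 3.14, 3.14].

INTERFACE

Orientations are given as a rotation vector (axis times angle).
In Python, from bench import r gives the robot as it stands. The module is installed in compiled form; this text tells all that it offers.
- The arm moves only by the tool servo_tool, never from a script. Its argument "commands" is a list of rows, each a list of 7 numbers: the turn, a rotation vector about the world's x, y, z in degrees, then the shift along the world's x, y, z in mm, then the closure, from 0 (fully open) to 1 (shut). A call has 1 to 5 rows; each row is the pose to reach, as a shift and turn from the pose commanded when the call began; what a row does not reach only later rows make up. A row lasts 1/12 s, in which the tool goes at most 41.7 mm and 7.16 degrees, less where a joint would pass 70% of its speed; a pose out of reach is approached as far as the arm can. A call with a gripper value outside its range is refused whole. The fingers move at their own pace and stop on an object; "force" is the grip in N (left out, the last holds). Time passes only in rows, so rows that repeat a pose let the fingers close. It gives the time, the measured TCP pose, the force, the opening and the grip force at its end, in the units of the state.
- r.get_obs(): the state, without advancing time (a new reading comes with each control period).
- r.grab_frame(name): name is "side" or "top"; returns (picture, depth): 480x640x3 uint8, blue, green, red; 480x640 float32, m along the optical axis (not along the pixel's ray), 0 where there is no reading.
- r.camera_info(name): a dict with "vertical_fov" (degrees; the focal length in pixels is half the picture's height over the tangent of half this angle, whatever the lens; pixels are square), "cx", "cy" (the principal point, pixels), "cam_to_world" (4x4, takes a point from camera to world coordinates). Camera axes: x right, y up, looking along -z (the intrinsics and any distortion apply to the point x, -y, -z); pixel columns grow to the right and rows downward; lengths in m; the calibration is good to about 2 mm. A picture is of the moment at which its call begins. camera_info takes no time and is no camera call.
- r.hand_in(): hands the job in; it is judged then, once.
The state is a dict: "clock": time; "joints": joint angles; "qvel": joint speeds; "tau": joint torques, N m; "tcp_pos": TCP position; "orientation": TCP orientation; "contact_force": force on the tool from outside, world axes, zero at the start; "moment": the same for the moment, N m; "grip_width": finger opening in m; "gripper_force": force on a finger pad.
Only numpy, scipy, OpenCV 4.12 (cv2) and the standard library are available. Lean on these libraries where they do the work, as an engineer would, in place of code of your own. Each camera call takes 0.05 s, during which the arm holds its last target. There are 200 camera calls.

TASK

Gently set the black gyro unit on the two narrow rails of the sloped cradle, notched end uphill so that the cradle's stud stands in the notch, with its lower edge against the cradle's lip. Then clamp it: first slide the plain rubber bushing down the stud until it lies flat on the unit's flange, then the flanged steel collar, hub up, fully down on top of the bushing. Leave everything else on the bench where it is.

Things in the scene. Friction and masses are not known exactly. Their poses are not given: they have to be found in the camera images.
- cradle: Deck of a grey stand, sloping 30 degrees. Origin: centreline, in the plane of the rail tops, at the lip's uphill face, 45 mm above the bench. x uphill, y level across, z square out of the slope. Two aluminium rails, x 0 to 165 mm, 12 mm wide, at y = -30 and 30, tops at z = 0, 12 mm above the deck board (116 mm wide, x -15 to 170). Lip: 96 mm wide, x -8 to 0, top at z = 14.
- stud_tip (a point): Tip of the cradle's plain steel stud: at x = 130, y = 0, z = 58 mm of the cradle. The stud is 14 mm in diameter, tapered over its last 6 mm, and stands square to the slope (along the cradle's z).
- gyro: Black gyro unit, 0.55 kg, flat on the bench. Origin: centre of its flange's underside; z up. Steel flange: x -80 to 80 mm, 84 wide (y), 6 thick; open notch in its +x end, 30 wide, x 28 to 80. Body: black box, x -74 to 6, y -28 to 28, z 6 to 42; on it a drum, 48 diameter, at x -34, to z 56. Centre of mass near x -27. Seated: axes as the cradle's, origin at cradle x 80, y 0, z 0.
- bushing: Plain black rubber ring, outer diameter 60 mm, hole 26 mm, 22 mm high, lying flat on the bench. Origin: centre of its underside; z along the hole. Home: underside at cradle z = 6 mm, on the gyro's flange around the stud.
- collar: Dark bare steel flanged collar: flange 60 mm diameter and 8 mm thick below (z 0 to 8), hub 40 mm diameter above (z 8 to 28), hole 24 mm through both; lying flange down. Origin: centre of the flange's underside; z along the hole, towards the hub. Home: underside at cradle z = 28 mm, on the bushing.
- endcap: Bystander: solid dark steel end cap, 62 mm diameter, 18 mm high, without a hole. Origin: centre of its underside.
- meter: Bystander: orange handheld meter lying flat, 160 (x) x 80 (y) x 38 mm. Origin: centre of its underside.
- screwdriver: Bystander: screwdriver 180 mm long lying along its x, about 30 mm thick at the handle (-x end). Origin: near its middle, underside.
- brush: Bystander: small brush 170 mm long lying along its x. Origin: near its middle, underside.
- rod_a: Bystander: upright aluminium rod, 36 mm diameter, 90 mm high. Origin: centre of its underside.
- rod_b: Bystander: upright aluminium rod, 36 mm diameter, 60 mm high. Origin: centre of its underside.
- jar: Bystander: amber glass jar, 64 mm diameter, 55 mm high. Origin: centre of its underside.
Not all that is in view belongs to the job. What is shaped like the collar but purple is not meant.

How it is judged:
On the way, in this order (a step that is already met when the one before it is completed fails the run):
1. the gyro unit lies on the rails, notched end uphill around the stud, lower edge against the lip (x of gyro in the frame of cradle between 0.074 and 0.086 m and y of gyro in the frame of cradle between -0.01 and 0.01 m and z of gyro in the frame of cradle between -0.003 and 0.003 m and angle between the z axis of gyro and the z axis of cradle, either way round below 0.06 rad and angle between the x axis of gyro and the x axis of cradle, either way round below 0.12 rad), for 0.3 s.
2. the rubber bushing is on the stud, flat on the flange of the seated gyro unit (all of step 1 and x of bushing in the frame of cradle between 0.1225 and 0.1375 m and y of bushing in the frame of cradle between -0.0075 and 0.0075 m and z of bushing in the frame of cradle between 0.002 and 0.01 m and angle between the z axis of bushing and the z axis of cradle, either way round below 0.08 rad), for 0.2 s.
At the end, for the whole second after the job is handed in: Gyro flat on both rails (3 mm, 0.06 rad), notch uphill around the stud (10 mm sideways, 0.12 rad), lower edge within 6 mm of the lip; bushing flat on its flange around the stud and collar, hub up, flat on the bushing (each within 4 mm of fully down, 0.08 rad); all at rest (all of step 2 and x of collar in the frame of cradle between 0.1235 and 0.1365 m and y of collar in the frame of cradle between -0.0065 and 0.0065 m and z of collar in the frame of cradle between 0.024 and 0.032 m and angle between the z axis of collar and the z axis of cradle, either way round below 0.08 rad and linear speed of each of gyro, bushing, collar below 0.02 m/s); the robot touches nothing.
It fails at once if a bystander is moved by more than 30 mm (distance of any of endcap, meter, screwdriver, brush, rod_a, rod_b, jar from where it was at the start of the episode above 0.03 m).
It fails at once if the gyro unit is dropped or slammed on the cradle (over 80 N) (contact force between gyro and cradle above 80 N).
It also fails if it takes over 69 s, if anything falls off the work surface, if the arm or the gripper's body presses on something with over 40 N, if the wrist force passes 120 N, or if a joint passes its speed limit or range.

## Working session

There is one attempt and no reset: what is moved stays moved. The work goes in short steps, Python scripts to look and compute and a tool call to move; the robot and the scene stay as the last step left them, time stands still between calls to the robot, and variables do not carry over. Pictures are saved under pics/ and viewed, at most 10 in all, crops included, and the job is handed in when it is done.

Besides the shell and the picture viewer there is one more tool, called after "Request:" by a JSON object that holds its "name" and its "arguments", one argument or row to a line. servo_tool: Moves the arm, as the interface text tells. Its arguments: {"type":"object","properties":{"commands":{"type":"array"},"force":{"type":"number"}},"required":["commands"]}

```bash
mkdir -p pics; cat > h.py <<'E'
import numpy as np, cv2
from bench import r
def grab(n):
    p,d=r.grab_frame(n); np.savez('%s.npz'%n,p=p,d=d); return p,d
def load(n):
    z=np.load('%s.npz'%n); return z['p'],z['d']
def world(n,d,us=None,vs=None):
    c=r.camera_info(n); f=240/np.tan(np.radians(c['vertical_fov'])/2)
    if us is None: us,vs=np.meshgrid(np.arange(640),np.arange(480)); z=d
    else:
        us=np.array(us,float);vs=np.array(vs,float); z=d[vs.round().astype(int),us.round().astype(int)]
    X=np.stack([(us-c['cx'])/f*z,-(vs-c['cy'])/f*z,-z,np.ones_like(z)],-1)
    return (X@np.array(c['cam_to_world']).T)[...,:3]
E
python3 - <<'E'
from h import *
for n in ('side','top'):
    p,d=grab(n); cv2.imwrite('pics/%s1.png'%n,p); print(n,r.camera_info(n),(d>0).mean())
print(r.get_obs())
E
```

```text
side {'vertical_fov': 56.036050822852225, 'cx': 324.37232496205377, 'cy': 239.11843117833206, 'cam_to_world': array([[-0.93413492,  0.21915511, -0.28171438,  0.33451331],
       [-0.356321  , -0.61832476,  0.70050684,  0.62586564],
       [-0.02067132,  0.75474865,  0.65568832,  0.76178372],
       [ 0.        ,  0.        ,  0.        ,  1.        ]])} 0.9959895833333333
top {'vertical_fov': 48.697855333761346, 'cx': 316.286968696193, 'cy': 241.92310661658658, 'cam_to_world': array([[-2.52535165e-02,  9.89103633e-01, -1.45038831e-01,
         4.29037130e-01],
       [-9.99677592e-01, -2.53694645e-02,  1.05037387e-03,
        -3.77630749e-02],
       [-2.64062887e-03,  1.45018595e-01,  9.89425406e-01,
         1.34923005e+00],
       [ 0.00000000e+00,  0.00000000e+00,  0.00000000e+00,
         1.00000000e+00]])} 0.9960416666666667
{'clock': 0.1, 'joints': array([ 1.09590927,  0.47774291,  0.02235989,  1.55632182, -0.01150033,
        1.10929349, -0.08313564]), 'qvel': array([ 5.12257881e-04,  4.75585921e-05, -6.29989907e-04, -5.52598744e-04,
       -9.75299194e-04,  8.03053569e-04,  5.95331409e-04]), 'tau': array([ 4.98982292e-03, -5.97758389e+01,  1.61433164e+00, -2.81954241e+01,
        1.29441390e-02,  5.06174008e-03,  2.74126126e-05]), 'tcp_pos': array([ 0.2418627 , -0.62962607,  0.23041918]), 'orientation': array([-3.08736328e+00, -5.72587635e-01,  6.63447252e-04]), 'contact_force': array([ 1.58056697, -0.18695684,  0.26004468]), 'moment': array([-0.01359852,  0.00229567,  0.01797843]), 'gripper_force': 0.0, 'grip_width': 0.08554393614166356}
```

View pics/top1.png

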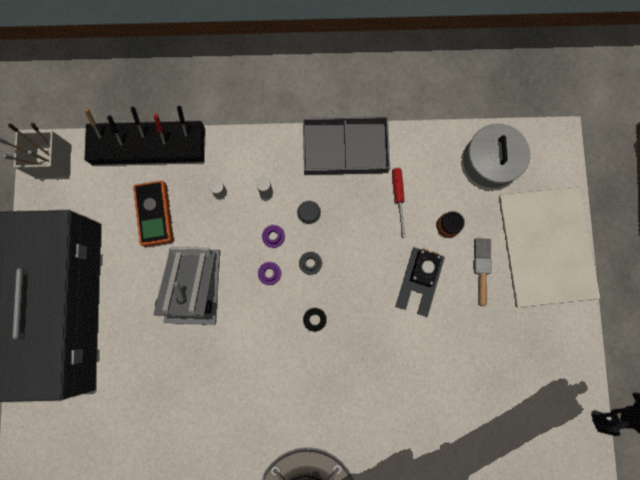

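View pics/side1.png

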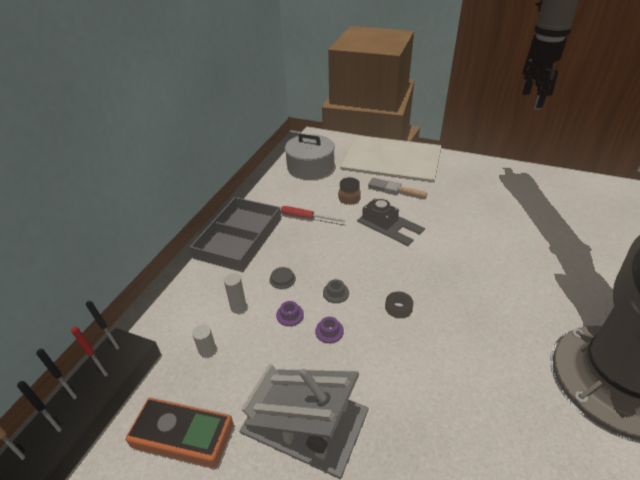

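Top view: gyro (421,280) with its notch towards the robot, bushing (315,320), collar candidates dark (311,263), purple (273,236) and (270,273), endcap (309,212); cradle around (190,285). Choice: dark one with hub at (311,263). I'll check this in a close composite crop.

```bash
python3 - <<'E'
from h import *
p,d=load('top'); q,e=load('side')
R=lambda im,x,y,w,h,W,H: cv2.resize(im[y:y+h,x:x+w],(W,H),interpolation=cv2.INTER_CUBIC)
a=R(p,145,235,80,100,320,400)       # x4
b=R(q,230,355,150,125,480,400)      # x3.2
c=R(p,290,195,50,145,69,200); 
c=R(p,250,195,90,145,124,200)
g=R(p,385,235,70,90,156,200)
h=R(q,340,190,100,60,333,200)
c2=R(q,260,260,160,85,376,200)
row2=np.hstack([g,h,np.zeros((200,311,3),np.uint8)]); 
im=np.vstack([np.hstack([a,b]),np.hstack([g,h[:,:268],c2])])
im=np.clip(im.astype(float)*1.6,0,255).astype(np.uint8)
cv2.imwrite('pics/crop1.png',im); print(im.shape)
for n,d in (('top',d),('side',e)):
    W=world(n,d)
    pts=[(240,350),(350,350),(450,350),(560,330),(240,180),(440,160)] if n=='top' else [(480,250),(450,400),(350,260),(260,330),(330,190)]
    for u,v in pts: print(n,u,v,W[v,u].round(4))
W=world('top',d)
E
```

```text
(600, 800, 3)
top 240 350 [0.359  0.1581 0.0008]
top 350 350 [ 0.3522 -0.1164  0.0014]
top 450 350 [ 0.3456 -0.3666 -0.0031]
top 560 330 [ 0.3882 -0.6424  0.0045]
top 240 180 [0.7952 0.156  0.0019]
top 440 160 [ 0.8365 -0.3702 -0.0013]
side 480 250 [ 0.2831 -0.2794 -0.0007]
side 450 400 [0.2882 0.1523 0.0009]
side 350 260 [ 0.5756 -0.1377 -0.0014]
side 260 330 [ 0.6863  0.1279 -0.0015]
side 330 190 [ 7.249e-01 -3.998e-01 -2.000e-04]
```

View pics/crop1.png

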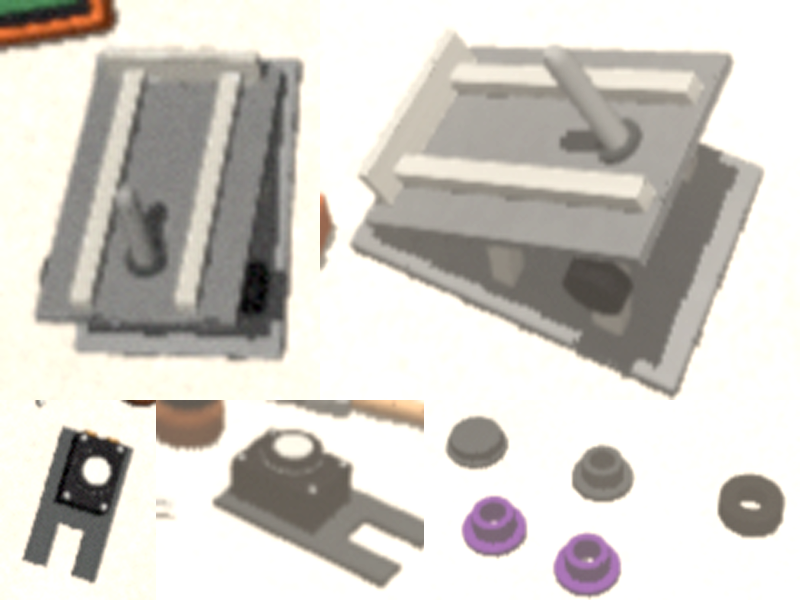

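The composite crop confirms it: the cradle's lip is at the far side (uphill towards the robot), the dark hubbed ring (top view 311,263) is the collar, the plain ring (315,320) is the bushing, and the gyro's notch faces the robot. Next I fit the known shapes to the depth points of both cameras.

```bash
cat > fit.py <<'E'
from h import *
from scipy.optimize import least_squares
def box(P,lo,hi):
    lo,hi=np.array(lo),np.array(hi); q=abs(P-(lo+hi)/2)-(hi-lo)/2
    return np.linalg.norm(np.maximum(q,0),axis=1)+np.minimum(q.max(1),0)
def ring(P,ro,z0,z1,ri=0,x=0,y=0):
    rr=np.hypot(P[:,0]-x,P[:,1]-y)
    q=np.stack([abs(rr-(ro+ri)/2)-(ro-ri)/2,abs(P[:,2]-(z0+z1)/2)-(z1-z0)/2],1)
    return np.linalg.norm(np.maximum(q,0),axis=1)+np.minimum(q.max(1),0)
m=np.minimum
def cradle(P):
    s=box(P,(-15,-58,-20),(170,58,-12))   # board thickness unknown
    for y in(-30,30): s=m(s,box(P,(0,y-6,-12),(165,y+6,0)))
    return m(m(s,box(P,(-8,-48,-12),(0,48,14))),ring(P,7,-12,58,0,130,0))
def gyro(P):
    f=m(m(box(P,(-80,-42,0),(28,42,6)),box(P,(28,-42,0),(80,-15,6))),box(P,(28,15,0),(80,42,6)))
    return m(m(f,box(P,(-74,-28,6),(6,28,42))),ring(P,24,42,56,0,-34))
bushing=lambda P: ring(P,30,0,22,13)
collar=lambda P: m(ring(P,30,0,8,12),ring(P,20,8,28,12))
def rot(yaw,slope):
    c,s=np.cos(yaw),np.sin(yaw); Rz=np.array([[c,-s,0],[s,c,0],[0,0,1]])
    c,s=np.cos(slope),np.sin(slope); return Rz@np.array([[c,0,-s],[0,1,0],[s,0,c]])
def cloud(n,cx,cy,rad,zmin):
    p,d=load(n); W=world(n,d)[d>0]; k=(np.hypot(W[:,0]-cx,W[:,1]-cy)<rad)&(W[:,2]>zmin)&(W[:,2]<.16); return W[k]*1000
def fit(f,clouds,x0,z0=0,slope=0,yawfree=True,near=None):
    P=np.vstack(clouds)
    def res(v):
        Q=(P-[v[0],v[1],z0+v[3]])@rot(v[2] if yawfree else 0,slope); s=f(Q); return np.clip(s,-15,15)
    o=least_squares(res,x0,loss='soft_l1',f_scale=2,x_scale=[10,10,.1,5]); s=res(o.x)
    return o.x,np.median(abs(s)),len(P)
E
cat > m1.py <<'E'
from fit import *
pt=lambda u,v:world('top',load('top')[1],[u],[v])[0]
for nm,f,uv,rad,zm,z0,sl,yaw in [('cradle',cradle,(190,285),.11,.035,45,np.pi/6,np.pi),('gyro',gyro,(421,280),.12,.003,0,0,np.pi),('bushing',bushing,(306,319),.05,.004,0,0,0),('collar',collar,(303,263),.05,.004,0,0,0)]:
    c=pt(*uv); print(nm,c.round(3))
    for ns in (('top',),('side',),('top','side')):
        C=[cloud(n,c[0],c[1],rad,zm) for n in ns]; best=None
        mean=np.vstack(C)[:,:2].mean(0)
        for dy in ((-.3,0,.3) if yaw else (0,)):
          off=(rot(yaw+dy,sl)@[70,0,0])[:2] if nm=='cradle' else np.zeros(2)
          o=fit(f,C,[*(mean-off),yaw+dy,0],z0,sl,bool(yaw))
          if best is None or o[1]<best[1]: best=o
        print(' ',ns,best[0].round(3),'med',round(best[1],2),best[2])
E
python3 m1.py
```

```text
cradle [0.519 0.265 0.081]
  ('top',) [602.982 273.507   3.082   0.651] med 1.24 3352
  ('side',) [ 5.99971e+02  2.75607e+02  3.08500e+00 -2.01000e-01] med 0.56 6273
  ('top', 'side') [594.901 275.828   3.089   3.47 ] med 1.05 9625
gyro [ 0.52  -0.295  0.038]
  ('top',) [ 520.712 -299.391    2.798    1.43 ] med 2.36 2705
  ('side',) [ 5.16742e+02 -2.97432e+02  2.79900e+00  1.08000e-01] med 0.88 1464
  ('top', 'side') [ 517.724 -297.85     2.798    0.681] med 1.71 4169
bushing [ 0.431 -0.009  0.021]
  ('top',) [ 4.31379e+02 -2.61570e+01  2.00000e-03  7.88000e-01] med 1.97 473
  ('side',) [ 4.28257e+02 -2.85610e+01  0.00000e+00 -2.17000e-01] med 0.68 573
  ('top', 'side') [ 4.28548e+02 -2.84170e+01  0.00000e+00  1.39000e-01] med 1.08 1046
collar [ 0.571 -0.004  0.023]
  ('top',) [574.298 -19.614   0.      6.331] med 1.88 436
  ('side',) [ 5.68446e+02 -1.39170e+01  0.00000e+00 -3.95000e-01] med 1.19 464
  ('top', 'side') [ 5.71571e+02 -2.08580e+01  0.00000e+00  2.32000e-01] med 1.08 900
```

Request:
{"name": "servo_tool", "arguments": {
  "commands": [
    [0,0,-4,26,28,0,0],
    [0,0,-8,52,56,0,0],
    [0,0,-12,78,84,0,0],
    [0,0,-16,104,112,0,0],
    [0,0,-20,130,140,0,0]
  ]
}}

```text
clock: 0.52
tcp_pos: [0.3728, -0.4885, 0.2309]
orientation: [-3.141, -0.022, 0.001]
contact_force: [-0.2, 0.1, 0.2]
grip_width: 0.0851
gripper_force: 0.0
```

Request:
{"name": "servo_tool", "arguments": {
  "commands": [
    [0,0,-4,26,28,0,0],
    [0,0,-8,52,56,0,0],
    [0,0,-12,78,84,-10,0],
    [0,0,-16,104,112,-20,0],
    [0,0,-20,130,140,-40,0]
  ]
}}

```text
clock: 0.93
tcp_pos: [0.5033, -0.3499, 0.1932]
orientation: [3.097, -0.523, 0.005]
contact_force: [0.3, -0.6, 0.9]
grip_width: 0.0853
gripper_force: 0.0
```

Request:
{"name": "servo_tool", "arguments": {
  "commands": [
    [0,0,-0.6,20,20,-20,0],
    [0,0,-0.6,41,43,-40,0],
    [0,0,-0.6,41,43,-60,0],
    [0,0,-0.6,41,43,-80,0],
    [0,0,-0.6,41,43,-80,0]
  ]
}}

```text
clock: 1.35
tcp_pos: [0.5398, -0.3058, 0.1075]
orientation: [-3.094, 0.531, 0.012]
contact_force: [-1.2, 1.6, -0.1]
grip_width: 0.0853
gripper_force: 0.0
```

Request:
{"name": "servo_tool", "arguments": {
  "commands": [
    [0,0,0,3,-1,-30,0],
    [0,0,0,3,-1,-60,0],
    [0,0,0,3,-1,-80,0],
    [0,0,0,3,-1,-90,0],
    [0,0,0,3,-1,-97,0]
  ]
}}

```text
clock: 1.77
tcp_pos: [0.5446, -0.3094, 0.0144]
orientation: [-3.095, 0.536, 0.002]
contact_force: [-0.1, -1.2, -0.6]
grip_width: 0.0851
gripper_force: 0.0
```

Request:
{"name": "servo_tool", "arguments": {
  "commands": [
    [0,0,0,0,0,0,0.3],
    [0,0,0,0,0,0,1],
    [0,0,0,0,0,0,1],
    [0,0,0,0,0,0,1],
    [0,0,0,0,0,0,1]
  ],
  "force": 70
}}

```text
clock: 2.18
tcp_pos: [0.5466, -0.3095, 0.017]
orientation: [3.095, -0.534, 0.005]
contact_force: [-0.3, 1.2, 7.0]
grip_width: 0.0547
gripper_force: 77.4
```

Request:
{"name": "servo_tool", "arguments": {
  "commands": [
    [0,0,0,0,0,0,1],
    [0,0,0,0,0,0,1],
    [0,0,0,0,0,0,1],
    [0,0,0,0,0,0,1]
  ]
}}

```text
clock: 2.52
tcp_pos: [0.5466, -0.3095, 0.017]
orientation: [3.095, -0.534, 0.005]
contact_force: [-0.7, 1.8, 6.7]
grip_width: 0.0547
gripper_force: 77.4
```

Request:
{"name": "servo_tool", "arguments": {
  "commands": [
    [0,0,0,0,0,10,1],
    [0,0,0,0,0,30,1],
    [0,0,0,0,0,65,1],
    [0,0,0,0,0,105,1],
    [0,0,0,0,0,140,1]
  ]
}}

```text
clock: 2.93
tcp_pos: [0.5443, -0.3089, 0.157]
orientation: [3.096, -0.535, -0.002]
contact_force: [0.6, -0.8, -5.2]
grip_width: 0.0545
gripper_force: 76.1
```

Request:
{"name": "servo_tool", "arguments": {
  "commands": [
    [0,0,0,0,0,30,1],
    [0,0,0,0,0,60,1],
    [0,0,0,0,0,60,1]
  ]
}}

```text
clock: 3.18
tcp_pos: [0.5478, -0.3108, 0.2223]
orientation: [3.093, -0.535, 0.016]
contact_force: [1.1, -0.3, -3.8]
grip_width: 0.0543
gripper_force: 76.4
```

```bash
cat > tgt.py <<'E'
from fit import *
from scipy.spatial.transform import Rotation as Ro
import sys
C0=np.array([600.5,275,45]); RC=rot(3.084,np.pi/6)
def delta(c):   # TCP goal in cradle coords, tool z=-cradle z, tool x=-cradle x
    o=r.get_obs(); T=RC@np.diag([-1,1,-1.]); g=C0+RC@np.array(c,float)
    cur=Ro.from_rotvec(o['orientation'])
    w=(Ro.from_matrix(T)*cur.inv()).as_rotvec(degrees=True)
    p=np.array(o['tcp_pos'])*1000
    print('goal',g.round(1),'turn',w.round(2),'shift',(g-p).round(1),'| now in cradle',(RC.T@(p-C0)).round(1),'F cradle',(RC.T@o['contact_force']).round(1),'clock',o['clock'])
if __name__=='__main__':
    print('cx',RC[:,0].round(3),'cy',RC[:,1].round(3),'cz',RC[:,2].round(3)); delta(eval(sys.argv[1]))
E
python3 tgt.py "(50,0,120)"; python3 -c "
from h import *
print(r.get_obs()['joints'].round(2))"
```

```text
cx [-0.865  0.05   0.5  ] cy [-0.058 -0.998  0.   ] cz [ 0.499 -0.029  0.866]
goal [617.2 274.  173.9] turn [ 6.17 30.09 15.91] shift [ 69.4 584.8 -48.4] | now in cradle [105.  587.8 144.1] F cradle [-2.9  0.3 -2.7] clock 3.1833
[ 0.39  0.4   0.03  1.69 -0.01  1.04 -1.48]
```

Request:
{"name": "servo_tool", "arguments": {
  "commands": [
    [0,0,0,3,15,4,1],
    [0.4,1.9,1,7,45,8,1],
    [0.8,3.8,2,11,80,12,1],
    [1.2,5.7,3,15,115,16,1],
    [1.5,7.5,4,18,150,20,1]
  ]
}}

```text
clock: 3.6
tcp_pos: [0.5623, -0.1577, 0.2343]
orientation: [-3.102, 0.424, 0.214]
contact_force: [1.2, -0.0, -4.4]
grip_width: 0.0548
gripper_force: 76.1
```

Request:
{"name": "servo_tool", "arguments": {
  "commands": [
    [0.3,1.5,0.8,3,33,0,1],
    [0.6,3,1.6,7,66,0,1],
    [0.9,4.5,2.4,11,99,0,1],
    [1.2,6,3.2,15,132,0,1],
    [1.5,7.5,4,18,165,0,1]
  ]
}}

```text
clock: 4.02
tcp_pos: [0.5806, 0.0072, 0.234]
orientation: [-3.091, 0.312, 0.42]
contact_force: [1.7, 0.1, -4.5]
grip_width: 0.0544
gripper_force: 76.1
```

Request:
{"name": "servo_tool", "arguments": {
  "commands": [
    [0.3,1.5,0.8,3,33,0,1],
    [0.6,3,1.6,7,66,0,1],
    [0.9,4.5,2.4,11,99,0,1],
    [1.2,6,3.2,15,132,0,1],
    [1.5,7.5,4,18,160,0,1]
  ]
}}

```text
clock: 4.43
tcp_pos: [0.5986, 0.1683, 0.2338]
orientation: [-3.062, 0.196, 0.625]
contact_force: [0.1, 0.7, -4.5]
grip_width: 0.0543
gripper_force: 76.2
```

Request:
{"name": "servo_tool", "arguments": {
  "commands": [
    [0.4,2,1,4,25,0,1],
    [0.8,4,2,8,50,0,1],
    [1.2,5.5,3,12,75,0,1],
    [1.5,7,3.7,15,98,0,1],
    [1.5,7,3.7,15,108,0,1]
  ]
}}

```text
clock: 4.85
tcp_pos: [0.6134, 0.2774, 0.232]
orientation: [-3.017, 0.087, 0.814]
contact_force: [-1.1, 0.9, -5.0]
grip_width: 0.055
gripper_force: 76.0
```

Request:
{"name": "servo_tool", "arguments": {
  "commands": [
    [0,0,0,0,0,0,1],
    [0,0,0,0,0,0,1],
    [0,0,0,0,0,0,1]
  ]
}}

```text
clock: 5.1
tcp_pos: [0.6145, 0.2719, 0.2347]
orientation: [-3.02, 0.096, 0.808]
contact_force: [-0.7, 0.1, -5.0]
grip_width: 0.0543
gripper_force: 76.2
```

```bash
python3 - <<'E'
from tgt import *
delta((48,0,107))
print(r.get_obs()['joints'].round(2))
a,_=grab('top'); b,_=grab('side')
im=np.hstack([cv2.resize(a[180:340,130:250],(360,480)),cv2.resize(b[250:470,200:400],(436,480))])
cv2.imwrite('pics/hover.png',np.clip(im*1.6,0,255).astype(np.uint8))
E
```

```text
goal [612.4 274.3 161.7] turn [0.15 0.04 0.29] shift [ -2.1   2.4 -73. ] | now in cradle [ 82.6   2.3 171.3] F cradle [-1.9 -0.1 -4.7] clock 5.1
[-0.3   0.77 -0.2   1.15 -0.12  1.69 -2.09]
```

View pics/hover.png

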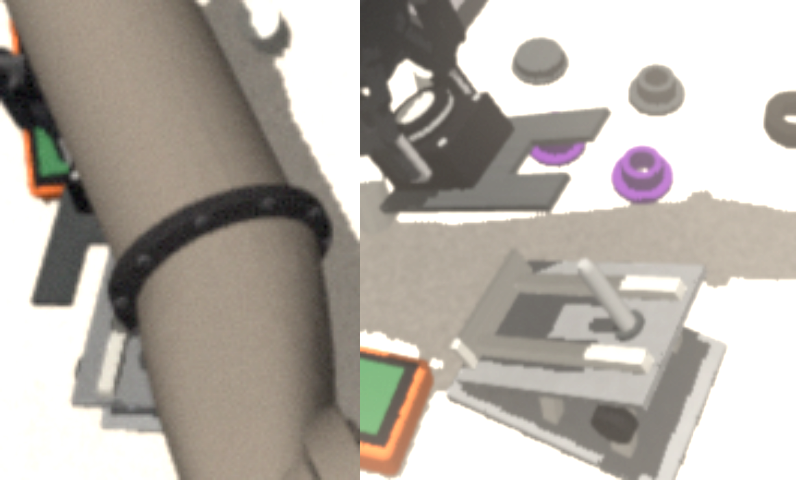

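The hover picture shows the gyro held with its drum up and notch towards the stud, slope-aligned, clear of the cradle (stud tip at ~(585,265) in the composite). I fit its pose in the side view against the cradle.

```bash
cat > held.py <<'E'
from tgt import *
def held(f,pre,lo,hi,mar=12,n='side'):
    """pre: predicted object origin in cradle coords (orientation as cradle); returns offset and small rotation"""
    p,d=load(n); W=world(n,d)[d>0]*1000; Q=(W-C0)@RC-np.array(pre)
    Q=Q[((Q>np.array(lo)-mar)&(Q<np.array(hi)+mar)).all(1)]
    def res(v): return np.clip(f((Q-v[:3])@Ro.from_rotvec(v[3:]).as_matrix()),-15,15)
    o=least_squares(res,np.zeros(6),loss='soft_l1',f_scale=1.5,x_scale=[5,5,5,.05,.05,.05])
    print('origin in cradle',(np.array(pre)+o.x[:3]).round(1),'tilt rad',o.x[3:].round(3),'med',np.median(abs(res(o.x))).round(2),len(Q))
E
python3 - <<'E'
from held import *
held(gyro,(82.6+31.7,2.3,171.3-17),(-80,-42,0),(80,42,56))
p,d=load('side')
# cradle recheck, side only, full
C=[cloud('side',.52,.27,.11,.035)]
E
```

```text
origin in cradle [113.4   1.8 154.2] tilt rad [ 0.003  0.004 -0.007] med 0.5 4543
```

Request:
{"name": "servo_tool", "arguments": {
  "commands": [
    [0.1,0,0.3,-3,1,-20,1],
    [0.1,0,0.3,-6,2,-45,1],
    [0.1,0,0.3,-10,3,-65,1],
    [0.1,0,0.3,-13,3,-79,1],
    [0.1,0,0.3,-13.5,3,-83,1]
  ]
}}

```text
clock: 5.62
tcp_pos: [0.5993, 0.275, 0.1496]
orientation: [-3.019, 0.086, 0.814]
contact_force: [-0.8, 0.0, -5.7]
grip_width: 0.0544
gripper_force: 76.0
```

Request:
{"name": "servo_tool", "arguments": {
  "commands": [
    [0,0,0,-7,0.4,-12,1],
    [0,0,0,-15,0.8,-26,1],
    [0,0,0,-22,1.2,-38,1],
    [0,0,0,-26,1.5,-45,1],
    [0,0,0,-26,1.5,-45,1]
  ]
}}

```text
clock: 6.03
tcp_pos: [0.5738, 0.2777, 0.1064]
orientation: [-3.018, 0.084, 0.812]
contact_force: [-0.0, -0.7, -5.1]
grip_width: 0.0544
gripper_force: 76.1
```

```bash
python3 - <<'E'
from held import *
delta((52.5,0,17)); grab('side')
p=np.array(r.get_obs()['tcp_pos'])*1000; c=RC.T@(p-C0)
held(gyro,c+[30.8,0,-17.1],(-80,-42,0),(80,42,56),10)
print(r.get_obs()['joints'].round(2))
E
```

```text
goal [563.6 277.1  86. ] turn [-0.02 -0.1  -0.1 ] shift [-10.2  -0.5 -20.4] | now in cradle [54.  -1.1 39.7] F cradle [-2.5  0.7 -4.4] clock 6.0333
origin in cradle [84.8 -1.2 22.3] tilt rad [ 0.004 -0.     0.007] med 0.65 4121
[-0.3   0.82 -0.21  1.35 -0.11  1.44 -2.07]
```

Request:
{"name": "servo_tool", "arguments": {
  "commands": [
    [0,0,0,-2.5,0,-4.3,1],
    [0,0,0,-5,0,-8.7,1],
    [0,0,0,-7.5,0,-13,1],
    [0,0,0,-8.5,0,-14.7,1],
    [0,0,0,-9,0,-15.6,1]
  ]
}}

```text
clock: 6.5
tcp_pos: [0.5653, 0.2784, 0.091]
orientation: [-3.018, 0.083, 0.81]
contact_force: [-0.4, 0.5, -5.2]
grip_width: 0.0549
gripper_force: 76.1
```

Request:
{"name": "servo_tool", "arguments": {
  "commands": [
    [0,0,0,-0.5,0,-0.9,1],
    [0,0,0,-1,0,-1.7,1],
    [0,0,0,-1,0,-1.7,1],
    [0,0,0,-1,0,-1.7,1]
  ]
}}

```text
clock: 6.83
tcp_pos: [0.5648, 0.2785, 0.0898]
orientation: [-3.018, 0.084, 0.808]
contact_force: [-0.2, 0.0, -5.3]
grip_width: 0.055
gripper_force: 76.1
```

```bash
python3 tgt.py "(50,0,17)"
```

```text
cx [-0.865  0.05   0.5  ] cy [-0.058 -0.998  0.   ] cz [ 0.499 -0.029  0.866]
goal [565.8 277.   84.7] turn [-0.09  0.01 -0.11] shift [ 0.9 -1.5 -5.1] | now in cradle [53.4 -1.4 20.9] F cradle [-2.5 -0.  -4.7] clock 6.8333
```

Request:
{"name": "servo_tool", "arguments": {
  "commands": [
    [0,0,0,-0.5,0,-0.9,1],
    [0,0,0,-1,0,-1.7,1],
    [0,0,0,-1.2,0,-2.2,1],
    [0,0,0,-1.5,0,-2.6,1],
    [0,0,0,-1.5,0,-2.6,1]
  ]
}}

```text
clock: 7.25
tcp_pos: [0.5631, 0.2784, 0.087]
orientation: [-3.018, 0.084, 0.809]
contact_force: [0.9, 0.3, -4.5]
grip_width: 0.0547
gripper_force: 76.1
```

Request:
{"name": "servo_tool", "arguments": {
  "commands": [
    [0,0,0,-0.3,0,-0.5,1],
    [0,0,0,-0.5,0,-0.9,1],
    [0,0,0,-0.5,0,-0.9,1]
  ]
}}

```text
clock: 7.5
tcp_pos: [0.563, 0.2784, 0.0868]
orientation: [-3.018, 0.084, 0.808]
contact_force: [-0.4, -0.9, -0.7]
grip_width: 0.0549
gripper_force: 76.7
```

Request:
{"name": "servo_tool", "arguments": {
  "commands": [
    [0,0,0,0.5,0,-0.9,1],
    [0,0,0,1.4,0,-1.4,1],
    [0,0,0,2.2,0,-1.9,1],
    [0,0,0,2.2,0,-1.9,1]
  ]
}}

```text
clock: 7.83
tcp_pos: [0.5654, 0.2788, 0.0854]
orientation: [-3.018, 0.083, 0.807]
contact_force: [-1.0, -0.7, 6.4]
grip_width: 0.0549
gripper_force: 77.5
```

```bash
python3 - <<'E'
from held import *
delta((50,0,17)); grab('side')
held(gyro,(81,0,0),(-80,-42,0),(80,42,56),8)
E
```

```text
goal [565.8 277.   84.7] turn [-0.13  0.05 -0.1 ] shift [ 0.3 -1.8 -0.7] | now in cradle [50.7 -1.8 17.4] F cradle [4.  0.8 5.1] clock 7.8333
origin in cradle [81.4 -2.1 -0.1] tilt rad [0.002 0.007 0.005] med 0.78 4263
```

Request:
{"name": "servo_tool", "arguments": {
  "commands": [
    [0,0,0,0,0,0,0.3],
    [0,0,0,0,0,0,0.2],
    [0,0,0,0,0,0,0],
    [0,0,0,0,0,0,0],
    [0,0,0,0,0,0,0]
  ]
}}

```text
clock: 8.3
tcp_pos: [0.5648, 0.2785, 0.0841]
orientation: [-3.018, 0.084, 0.809]
contact_force: [0.1, -0.0, -0.1]
grip_width: 0.0852
gripper_force: 0.0
```

Request:
{"name": "servo_tool", "arguments": {
  "commands": [
    [0,0,0,5,0,9,0],
    [0,0,0,15,-1,26,0],
    [0,0,0,28,-2,50,0],
    [0,0,0,45,-3,80,0],
    [0,0,0,60,-4,110,0]
  ]
}}

```text
clock: 8.72
tcp_pos: [0.6256, 0.2741, 0.196]
orientation: [-3.018, 0.084, 0.809]
contact_force: [1.3, 1.0, -0.1]
grip_width: 0.0855
gripper_force: 0.0
```

Request:
{"name": "servo_tool", "arguments": {
  "commands": [
    [0,0,0,5,-10,20,0],
    [0,0,0,5,-40,30,0],
    [0,0,0,0,-75,30,0],
    [0,0,0,-10,-110,30,0],
    [0,0,0,-20,-150,30,0]
  ]
}}

```text
clock: 9.13
tcp_pos: [0.6048, 0.1241, 0.2251]
orientation: [-3.018, 0.081, 0.807]
contact_force: [0.3, -0.4, -0.4]
grip_width: 0.0855
gripper_force: 0.0
```

```bash
python3 - <<'E'
from held import *
delta((50,0,17)); grab('side'); grab('top')
held(gyro,(81,0,0),(-80,-42,0),(80,42,56),8)
held(cradle,(0,0,0),(-15,-58,-5),(170,58,60),5)
print(Ro.from_rotvec(r.get_obs()['orientation']).as_matrix().round(3), r.get_obs()['joints'].round(2))
for f,nm,c in ((bushing,'b',(.429,-.028)),(collar,'c',(.572,-.019))):
  for n in ('top','side'):
    for zm in (.004,.012):
      o=fit(f,[cloud(n,*c,.045,zm)],[c[0]*1e3,c[1]*1e3,0,0],0,0,False); print(nm,n,zm,o[0].round(1),o[1].round(2),o[2])
E
```

```text
goal [565.8 277.   84.7] turn [-0.15  0.07 -0.19] shift [ -39.1  152.9 -140.4] | now in cradle [ 78.8 150.4 162.5] F cradle [-0.5  0.3 -0.2] clock 9.1333
origin in cradle [80.7 -1.8 -0.3] tilt rad [-0.002  0.003  0.005] med 0.58 4269
origin in cradle [ 0.6 -8.1 20.7] tilt rad [0.009 0.025 0.061] med 2.37 4342
[[ 0.865 -0.066 -0.498]
 [-0.06  -0.998  0.028]
 [-0.499  0.006 -0.867]] [-0.12  0.69 -0.16  1.3  -0.06  1.65 -1.9 ]
b top 0.004 [429.4 -33.5   0.    0.7] 1.83 348
b top 0.012 [431.3 -28.5   0.    0.9] 1.29 299
b side 0.004 [428.3 -28.4  -4.3   0. ] 0.72 569
b side 0.012 [428.3 -28.3   0.    0. ] 0.73 469
c top 0.004 [574.2 -24.5  -0.    1. ] 1.58 240
c top 0.012 [573.7 -23.3   0.    2.5] 1.32 97
c side 0.004 [ 5.71e+02 -2.11e+01 -0.00e+00 -2.00e-01] 0.73 457
c side 0.012 [570.9 -21.2   0.    0. ] 0.65 237
```

Request:
{"name": "servo_tool", "arguments": {
  "commands": [
    [-0.1,-2,0,-12,-10,0,0],
    [-0.2,-4,0,-24,-20,0,0],
    [-0.4,-6,0,-36,-30,0,0],
    [-0.5,-8,0,-48,-40,0,0],
    [-0.6,-10,0,-60,-50,0,0]
  ]
}}

```text
clock: 9.65
tcp_pos: [0.5448, 0.0741, 0.2251]
orientation: [-3.083, 0.086, 0.539]
contact_force: [0.3, -0.5, 0.8]
grip_width: 0.0855
gripper_force: 0.0
```

Request:
{"name": "servo_tool", "arguments": {
  "commands": [
    [-0.1,-2,0,-12,-10,-6,0],
    [-0.2,-4,0,-24,-20,-12,0],
    [-0.4,-6,0,-36,-30,-18,0],
    [-0.5,-8,0,-48,-40,-24,0],
    [-0.6,-10,0,-60,-50,-30,0]
  ]
}}

```text
clock: 10.07
tcp_pos: [0.4849, 0.0242, 0.1949]
orientation: [-3.124, 0.087, 0.268]
contact_force: [-0.6, -0.3, -0.1]
grip_width: 0.0855
gripper_force: 0.0
```

Request:
{"name": "servo_tool", "arguments": {
  "commands": [
    [-0.1,-2,0,-12,-11,-16,0],
    [-0.2,-4,0,-24,-22,-32,0],
    [-0.4,-6,0,-36,-33,-48,0],
    [-0.5,-8,0,-48,-44,-64,0],
    [-0.6,-9.9,0,-56,-53,-80,0]
  ]
}}

```text
clock: 10.48
tcp_pos: [0.4285, -0.0293, 0.1145]
orientation: [3.139, -0.088, 0.003]
contact_force: [-0.3, -0.2, -0.1]
grip_width: 0.0854
gripper_force: 0.0
```

Request:
{"name": "servo_tool", "arguments": {
  "commands": [
    [0,0,0,0,0,-10,0],
    [0,0,0,0,0,-20,0],
    [0,0,0,0,0,-30,0],
    [0,0,0,0,0,-35,0],
    [0,0,0,0,0,-35,0]
  ]
}}

```text
clock: 10.9
tcp_pos: [0.4289, -0.0285, 0.079]
orientation: [3.139, -0.087, -0.003]
contact_force: [0.2, -0.3, 0.0]
grip_width: 0.0858
gripper_force: 0.0
```

```bash
python3 - <<'E'
from h import *
from scipy.spatial.transform import Rotation as Ro
o=r.get_obs(); print(Ro.from_rotvec(o['orientation']).as_matrix().round(3),o['joints'].round(2),o['tcp_pos'])
E
```

```text
[[ 0.998 -0.056 -0.002]
 [-0.056 -0.998 -0.001]
 [-0.002  0.001 -1.   ]] [ 0.05  0.32 -0.15  2.24  0.08  0.59 -1.79] [ 0.4289303  -0.02848832  0.07895835]
```

Request:
{"name": "servo_tool", "arguments": {
  "commands": [
    [0,0,0,0,0,-20,0],
    [0,0,0,0,0,-40,0],
    [0,0,0,0,0,-55,0],
    [0,0,0,0,0,-64,0],
    [0,0,0,0,0,-68,0]
  ],
  "force": 40
}}

```text
clock: 11.32
tcp_pos: [0.4289, -0.0285, 0.0107]
orientation: [3.139, -0.087, -0.003]
contact_force: [0.3, -0.6, -0.4]
grip_width: 0.0851
gripper_force: 0.0
```

Request:
{"name": "servo_tool", "arguments": {
  "commands": [
    [0,0,0,0,0,0,0.2],
    [0,0,0,0,0,0,0.4],
    [0,0,0,0,0,0,1],
    [0,0,0,0,0,0,1],
    [0,0,0,0,0,0,1]
  ]
}}

```text
clock: 11.73
tcp_pos: [0.4295, -0.0286, 0.0127]
orientation: [3.139, -0.088, 0.001]
contact_force: [-1.7, 0.1, 9.5]
grip_width: 0.0574
gripper_force: 40.6
```

Request:
{"name": "servo_tool", "arguments": {
  "commands": [
    [0,0,0,0,0,0,1],
    [0,0,0,0,0,0,1]
  ]
}}

```text
clock: 11.9
tcp_pos: [0.4296, -0.0286, 0.0127]
orientation: [3.139, -0.088, 0.001]
contact_force: [-2.7, 0.4, 9.0]
grip_width: 0.0573
gripper_force: 40.6
```

Request:
{"name": "servo_tool", "arguments": {
  "commands": [
    [0,0,0,0,0,10,1],
    [0,0,0,5,5,35,1],
    [0.2,4,0,10,15,70,1],
    [0.4,8,0,18,40,105,1],
    [0.6,12,0,28,70,140,1]
  ]
}}

```text
clock: 12.32
tcp_pos: [0.4552, 0.0361, 0.1496]
orientation: [-3.119, 0.091, 0.331]
contact_force: [1.8, -0.4, -2.1]
grip_width: 0.0575
gripper_force: 42.9
```

Request:
{"name": "servo_tool", "arguments": {
  "commands": [
    [0.2,4,0,8,35,15,1],
    [0.4,8,0,16,70,30,1],
    [0.6,12,0,24,100,45,1],
    [0.8,15,0,32,130,55,1],
    [1,18,0,35,150,60,1]
  ]
}}

```text
clock: 12.73
tcp_pos: [0.4916, 0.1904, 0.2087]
orientation: [-3.019, 0.078, 0.809]
contact_force: [0.0, 0.9, -0.2]
grip_width: 0.0572
gripper_force: 42.9
```

```bash
python3 tgt.py "(130,0,87)"
```

```text
cx [-0.865  0.05   0.5  ] cy [-0.058 -0.998  0.   ] cz [ 0.499 -0.029  0.866]
goal [531.5 279.  185.3] turn [-0.1  -0.01 -0.32] shift [ 40.   88.6 -23.4] | now in cradle [171.8  90.8  89.9] F cradle [-0.  -0.9 -0.2] clock 12.7333
```

Request:
{"name": "servo_tool", "arguments": {
  "commands": [
    [0,0,-0.3,5,20,0,1],
    [0,0,-0.3,17,45,0,1],
    [0,0,-0.3,30,70,0,1],
    [0,0,-0.3,42,88,0,1],
    [0,0,-0.3,46,88,-12,1]
  ]
}}

```text
clock: 13.15
tcp_pos: [0.5373, 0.2803, 0.1968]
orientation: [-3.016, 0.081, 0.804]
contact_force: [-0.7, 0.6, 1.0]
grip_width: 0.0574
gripper_force: 42.9
```

Request:
{"name": "servo_tool", "arguments": {
  "commands": [
    [0,0,0,0,0,0,1],
    [0,0,0,0,0,0,1],
    [0,0,0,0,0,0,1]
  ]
}}

```text
clock: 13.4
tcp_pos: [0.5362, 0.2731, 0.1941]
orientation: [-3.02, 0.094, 0.812]
contact_force: [-0.1, -0.9, -0.0]
grip_width: 0.0574
gripper_force: 42.9
```

```bash
python3 - <<'E'
from held import *
delta((130,0,85)); grab('side'); p=np.array(r.get_obs()['tcp_pos'])*1000; c=RC.T@(p-C0)
held(bushing,c-[0,0,12.7],(-30,-30,0),(30,30,22),5)
held(gyro,(80.7,-1.8,0),(-80,-42,0),(80,42,56),6)
# stud axis: points near stud, z 15..56 in cradle
pp,d=load('side'); W=world('side',d)[d>0]*1000; Q=(W-C0)@RC
S=Q[(abs(Q[:,0]-130)<14)&(abs(Q[:,1])<14)&(Q[:,2]>14)&(Q[:,2]<52)]
o=least_squares(lambda v:np.hypot(S[:,0]-v[0],S[:,1]-v[1])-7,[130,0],loss='soft_l1',f_scale=1.); print('stud',o.x.round(1),len(S),np.median(abs(o.fun)).round(2))
cv2.imwrite('pics/b.png',np.clip(cv2.resize(pp[310:440,220:400],(720,520))*1.6,0,255).astype(np.uint8))
E
```

```text
goal [530.5 279.  183.6] turn [ 0.16 -0.11  0.2 ] shift [ -5.6   6.  -10.5] | now in cradle [130.1   5.6  97.1] F cradle [ 0.   0.9 -0. ] clock 13.4
origin in cradle [130.5   5.5  83.5] tilt rad [0.007 0.001 0.227] med 0.55 1083
origin in cradle [80.8 -1.8 -0.3] tilt rad [-0.001  0.004  0.005] med 0.6 4052
stud [130.4  -0.3] 190 0.47
```

View pics/b.png

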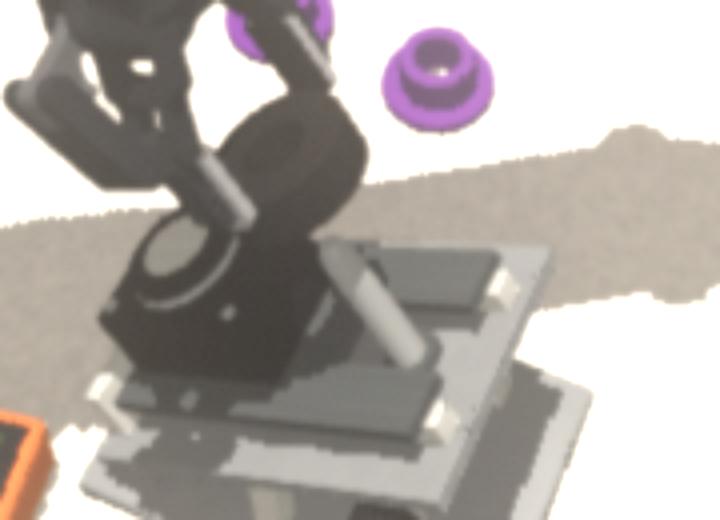

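The gyro lies on the rails with the stud (image 375,300) in its notch; the bushing (295,160) is held above the stud, 6 mm off in y. I correct that and lower.

Request:
{"name": "servo_tool", "arguments": {
  "commands": [
    [0.1,-0.1,0.2,0.3,3,0,1],
    [0.1,-0.1,0.2,0.3,6,0,1],
    [0.1,-0.1,0.2,-3,6,-6,1],
    [0.1,-0.1,0.2,-6,6,-12,1],
    [0.1,-0.1,0.2,-6,6,-12,1]
  ]
}}

```text
clock: 13.87
tcp_pos: [0.5288, 0.2803, 0.1802]
orientation: [-3.02, 0.084, 0.813]
contact_force: [-0.9, -0.4, -1.1]
grip_width: 0.0574
gripper_force: 42.9
```

```bash
python3 tgt.py "(130.3,-0.3,30)"
```

```text
cx [-0.865  0.05   0.5  ] cy [-0.058 -0.998  0.   ] cz [ 0.499 -0.029  0.866]
goal [502.8 280.9 136.1] turn [ 0.07 -0.14 -0.12] shift [-25.9   0.6 -44. ] | now in cradle [129.9  -1.2  81.1] F cradle [ 0.2  0.4 -1.4] clock 13.8667
```

Request:
{"name": "servo_tool", "arguments": {
  "commands": [
    [0,0,0,-3.5,0,-6,1],
    [0,0,0,-9,0,-15,1],
    [0,0,0,-15,0,-25,1],
    [0,0,0,-21,0,-35,1],
    [0,0,0,-26,0,-44,1]
  ]
}}

```text
clock: 14.28
tcp_pos: [0.503, 0.2805, 0.1362]
orientation: [-3.02, 0.085, 0.811]
contact_force: [0.1, 0.0, -1.2]
grip_width: 0.0576
gripper_force: 42.9
```

Request:
{"name": "servo_tool", "arguments": {
  "commands": [
    [0,0,0,-1,0,-1.7,1],
    [0,0,0,-2,0,-3.5,1],
    [0,0,0,-3,0,-5.2,1],
    [0,0,0,-3,0,-5.2,1]
  ]
}}

```text
clock: 14.62
tcp_pos: [0.5014, 0.2807, 0.1325]
orientation: [-3.019, 0.085, 0.808]
contact_force: [-0.0, -0.2, -0.3]
grip_width: 0.0574
gripper_force: 42.9
```

```bash
python3 tgt.py "(130.3,-0.3,19)"
```

```text
cx [-0.865  0.05   0.5  ] cy [-0.058 -0.998  0.   ] cz [ 0.499 -0.029  0.866]
goal [497.3 281.2 126.6] turn [-0.    0.02 -0.07] shift [-4.1  0.5 -5.9] | now in cradle [129.7   0.   26.1] F cradle [-0.1  0.2 -0.3] clock 14.6167
```

Request:
{"name": "servo_tool", "arguments": {
  "commands": [
    [0,0,0,-0.8,0,-1.3,1],
    [0,0,0,-1.6,0,-2.6,1],
    [0,0,0,-2.5,0,-4.3,1],
    [0,0,0,-3,0,-5.2,1],
    [0,0,0,-3,0,-5.2,1]
  ]
}}

```text
clock: 15.03
tcp_pos: [0.4981, 0.2806, 0.1271]
orientation: [-3.019, 0.085, 0.809]
contact_force: [-0.2, 0.3, -1.0]
grip_width: 0.0571
gripper_force: 42.9
```

Request:
{"name": "servo_tool", "arguments": {
  "commands": [
    [0,0,0,-0.5,0,-0.9,1],
    [0,0,0,-0.8,0,-1.3,1],
    [0,0,0,-0.8,0,-1.3,1],
    [0,0,0,-0.8,0,-1.3,1]
  ]
}}

```text
clock: 15.37
tcp_pos: [0.498, 0.2807, 0.1265]
orientation: [-3.019, 0.085, 0.807]
contact_force: [1.4, -0.9, 4.5]
grip_width: 0.0575
gripper_force: 43.5
```

```bash
python3 tgt.py "(130.3,-0.3,19)"
```

```text
cx [-0.865  0.05   0.5  ] cy [-0.058 -0.998  0.   ] cz [ 0.499 -0.029  0.866]
goal [497.3 281.2 126.6] turn [-0.02  0.06 -0.06] shift [-0.7  0.6  0.1] | now in cradle [129.6   0.2  19.2] F cradle [1.  0.8 4.6] clock 15.3667
```

Request:
{"name": "servo_tool", "arguments": {
  "commands": [
    [0,0,0,-0.2,0,-0.4,1],
    [0,0,0,-0.2,0,-0.4,0.3],
    [0,0,0,-0.2,0,-0.4,0],
    [0,0,0,-0.2,0,-0.4,0],
    [0,0,0,-0.2,0,-0.4,0]
  ]
}}

```text
clock: 15.78
tcp_pos: [0.4968, 0.2806, 0.1251]
orientation: [-3.019, 0.085, 0.811]
contact_force: [0.2, -0.5, -0.5]
grip_width: 0.0851
gripper_force: 0.0
```

Request:
{"name": "servo_tool", "arguments": {
  "commands": [
    [0,0,0,5,0,9,0],
    [0,0,0,15,-1,26,0],
    [0,0,0,28,-2,50,0],
    [0,0,0,42,-2.5,74,0],
    [0,0,0,55,-3,95,0]
  ]
}}

```text
clock: 16.2
tcp_pos: [0.5533, 0.2776, 0.2227]
orientation: [-3.019, 0.085, 0.808]
contact_force: [0.1, 0.2, 0.3]
grip_width: 0.0853
gripper_force: 0.0
```

Request:
{"name": "servo_tool", "arguments": {
  "commands": [
    [0,-1,0,5,-20,10,0],
    [-0.1,-3,0,5,-50,20,0],
    [-0.2,-5,0,5,-85,20,0],
    [-0.3,-7.5,0,5,-120,20,0],
    [-0.5,-10,0,5,-155,20,0]
  ]
}}

```text
clock: 16.62
tcp_pos: [0.5573, 0.1202, 0.2409]
orientation: [-3.083, 0.087, 0.539]
contact_force: [0.1, -0.3, 0.3]
grip_width: 0.0853
gripper_force: 0.0
```

```bash
cat > chk.py <<'E'
from held import *
delta((130.3,-0.3,19)); grab('side')
print('bush');held(bushing,(130,0,6),(-30,-30,3),(30,30,22),2)
print('gyro');held(gyro,(80.7,-1.8,0),(-80,-42,0),(15,42,56),5)
E
python3 chk.py
```

```text
goal [497.3 281.2 126.6] turn [ 0.55 10.15 -0.07] shift [ -59.9  161.  -114.3] | now in cradle [127.6 157.  152.5] F cradle [0.1 0.3 0.3] clock 16.6167
bush
origin in cradle [129.8   0.2   5.6] tilt rad [-0.006 -0.007 -0.274] med 0.5 1021
gyro
origin in cradle [80.4 -2.1 -0.6] tilt rad [-0.005  0.009  0.001] med 0.53 2513
```

Request:
{"name": "servo_tool", "arguments": {
  "commands": [
    [-0.2,-3,0,2,-25,0,0],
    [-0.3,-6,0,4,-50,-10,0],
    [-0.5,-9,0,6,-75,-25,0],
    [-0.7,-12,0,8,-100,-40,0],
    [-0.8,-14,0,10,-120,-60,0]
  ]
}}

```text
clock: 17.08
tcp_pos: [0.5675, -0.0, 0.1816]
orientation: [-3.134, 0.09, 0.156]
contact_force: [-0.9, 0.3, -1.0]
grip_width: 0.0852
gripper_force: 0.0
```

Request:
{"name": "servo_tool", "arguments": {
  "commands": [
    [-0.2,-3,0,2,-10,-25,0],
    [-0.4,-6,0,4,-22,-50,0],
    [-0.4,-6,0,4,-22,-75,0],
    [-0.4,-6,0,4,-22,-90,0],
    [-0.4,-6,0,4,-22,-90,0]
  ]
}}

```text
clock: 17.5
tcp_pos: [0.5684, -0.0202, 0.0877]
orientation: [3.139, -0.089, -0.008]
contact_force: [-0.8, 0.5, 0.9]
grip_width: 0.0855
gripper_force: 0.0
```

```bash
python3 - <<'E'
from h import *
from scipy.spatial.transform import Rotation as Ro
o=r.get_obs(); print(Ro.from_rotvec(o['orientation']).as_matrix().round(3),o['tcp_pos'])
from fit import *
grab('side')
for rad in (.035,.045): print(fit(collar,[cloud('side',.571,-.0215,rad,.004)],[571,-21,0,0],0,0,False))
E
```

```text
[[ 0.998 -0.057 -0.005]
 [-0.057 -0.998 -0.001]
 [-0.005  0.001 -1.   ]] [ 0.5684309  -0.02023707  0.08767377]
(array([ 5.70920864e+02, -2.07795161e+01,  0.00000000e+00, -8.45487503e-02]), np.float64(0.8195292086572508), 465)
(array([ 5.70858175e+02, -2.08368708e+01,  0.00000000e+00, -7.11796814e-02]), np.float64(1.0169069990817121), 586)
```

Shift +2.5 mm in x, −0.6 in y, turn 0.3° about y, then down to z≈20 and close.

Request:
{"name": "servo_tool", "arguments": {
  "commands": [
    [0,-0.3,0,2.5,-0.6,-20,0],
    [0,-0.3,0,2.5,-0.6,-40,0],
    [0,-0.3,0,2.5,-0.6,-55,0],
    [0,-0.3,0,2.5,-0.6,-64,0],
    [0,-0.3,0,2.5,-0.6,-68,0]
  ],
  "force": 70
}}

```text
clock: 17.97
tcp_pos: [0.574, -0.0199, 0.0225]
orientation: [3.14, -0.088, 0.009]
contact_force: [-1.2, 0.4, -0.3]
grip_width: 0.0852
gripper_force: 0.0
```

Request:
{"name": "servo_tool", "arguments": {
  "commands": [
    [0,0,0,0,0,0,0.3],
    [0,0,0,0,0,0,0.5],
    [0,0,0,0,0,0,1],
    [0,0,0,0,0,0,1],
    [0,0,0,0,0,0,1]
  ]
}}

```text
clock: 18.38
tcp_pos: [0.5747, -0.0201, 0.0242]
orientation: [3.14, -0.088, 0.012]
contact_force: [-2.6, 0.2, 9.3]
grip_width: 0.0352
gripper_force: 68.8
```

Request:
{"name": "servo_tool", "arguments": {
  "commands": [
    [0,0,0,0,0,0,1],
    [0,0,0,0,0,0,1],
    [0,0,0,0,0,0,1]
  ]
}}

```text
clock: 18.63
tcp_pos: [0.5746, -0.02, 0.0242]
orientation: [3.14, -0.088, 0.013]
contact_force: [-2.1, 0.4, 8.1]
grip_width: 0.0348
gripper_force: 68.8
```

Request:
{"name": "servo_tool", "arguments": {
  "commands": [
    [0,0,0,0,0,0,0.3],
    [0,0,0,0,0,0,0.2],
    [0,-0.4,0,-3.5,-0.5,0,0.2],
    [0,-0.4,0,-3.5,-0.5,-4,0.2],
    [0,-0.4,0,-3.5,-0.5,-4,0.2]
  ]
}}

```text
clock: 19.05
tcp_pos: [0.5694, -0.0205, 0.0178]
orientation: [3.14, -0.088, 0.018]
contact_force: [-0.1, -0.2, 0.3]
grip_width: 0.0684
gripper_force: 0.0
```

Request:
{"name": "servo_tool", "arguments": {
  "commands": [
    [0,0,0,0,0,0,0.2],
    [0,0,0,0,0,0,0.2]
  ]
}}

```text
clock: 19.22
tcp_pos: [0.5702, -0.0205, 0.0184]
orientation: [-3.14, 0.088, -0.02]
contact_force: [0.3, 1.0, 0.7]
grip_width: 0.0685
gripper_force: 0.0
```

```bash
python3 - <<'E'
from fit import *
grab('side')
for rad in (.035,.045): print(fit(collar,[cloud('side',.571,-.0215,rad,.004)],[571,-21,0,0],0,0,False))
p,_=load('side'); print(r.get_obs()['tcp_pos'],r.get_obs()['grip_width'])
cv2.imwrite('pics/c.png',np.clip(cv2.resize(p[230:330,270:410],(700,500),interpolation=cv2.INTER_CUBIC)*1.7,0,255).astype(np.uint8))
E
```

```text
(array([ 5.71002589e+02, -1.97933164e+01,  2.25489324e-02, -1.34802942e-01]), np.float64(1.6186697770276055), 500)
(array([ 5.71002803e+02, -1.97931212e+01,  0.00000000e+00, -1.34855572e-01]), np.float64(15.0), 887)
[ 0.57035581 -0.02045364  0.01845711] 0.06856908579897383
```

View pics/c.png

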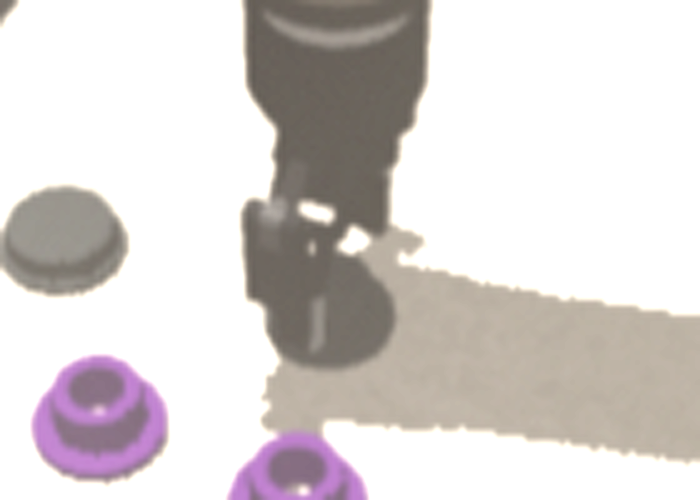

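Request:
{"name": "servo_tool", "arguments": {
  "commands": [
    [0,0.4,0,0.5,0,0,0.2],
    [0,0.7,0,0.5,0,0,0.3],
    [0,0.7,0,0.5,0,0,0.5],
    [0,0.7,0,0.5,0,0,1],
    [0,0.7,0,0.5,0,0,1]
  ]
}}

```text
clock: 19.68
tcp_pos: [0.5712, -0.0204, 0.0191]
orientation: [3.14, -0.088, 0.002]
contact_force: [-1.4, -0.1, 5.5]
grip_width: 0.0365
gripper_force: 69.7
```

Request:
{"name": "servo_tool", "arguments": {
  "commands": [
    [0,0,0,0,0,0,1],
    [0,0,0,0,0,0,1],
    [0,0,0,0,0,0,1]
  ]
}}

```text
clock: 19.93
tcp_pos: [0.5711, -0.0204, 0.0191]
orientation: [3.14, -0.088, 0.003]
contact_force: [-1.4, 0.2, 5.9]
grip_width: 0.0367
gripper_force: 69.8
```

Request:
{"name": "servo_tool", "arguments": {
  "commands": [
    [0,0,0,0,0,8,1],
    [0,0,0,0,0,25,1],
    [0,0,0,0,0,60,1],
    [0,0,0,0,10,95,1],
    [0,0,0,0,20,130,1]
  ]
}}

```text
clock: 20.35
tcp_pos: [0.5699, -0.0011, 0.1497]
orientation: [3.139, -0.09, -0.001]
contact_force: [0.9, -0.5, -1.8]
grip_width: 0.036
gripper_force: 70.6
```

Request:
{"name": "servo_tool", "arguments": {
  "commands": [
    [0.2,4,0,0,20,25,1],
    [0.4,8,0,0,40,50,1],
    [0.6,12,0,0,60,70,1],
    [0.8,15,0,0,80,80,1],
    [0.9,15,0,0,90,80,1]
  ]
}}

```text
clock: 20.77
tcp_pos: [0.5727, 0.0928, 0.2305]
orientation: [-3.104, 0.083, 0.405]
contact_force: [1.1, 1.0, -1.8]
grip_width: 0.0364
gripper_force: 70.7
```

```bash
python3 - <<'E'
from h import *
E
python3 tgt.py "(130,0,130)"
```

```text
cx [-0.865  0.05   0.5  ] cy [-0.058 -0.998  0.   ] cz [ 0.499 -0.029  0.866]
goal [553.  277.7 222.6] turn [ 0.64 15.12 -0.19] shift [-19.7 184.9  -7.9] | now in cradle [107.7 183.5 152. ] F cradle [-1.8 -1.  -1. ] clock 20.7667
```

Request:
{"name": "servo_tool", "arguments": {
  "commands": [
    [0.2,4,0,-4,25,0,1],
    [0.3,8,0,-8,55,0,1],
    [0.5,12,-0.1,-12,90,0,1],
    [0.6,15,-0.2,-16,125,0,1],
    [0.6,15,-0.2,-20,155,0,1]
  ]
}}

```text
clock: 21.18
tcp_pos: [0.5503, 0.2453, 0.2255]
orientation: [-3.022, 0.094, 0.817]
contact_force: [0.8, 0.3, -2.9]
grip_width: 0.0363
gripper_force: 70.7
```

Request:
{"name": "servo_tool", "arguments": {
  "commands": [
    [0,0,0,-3,15,-10,1],
    [0,0,0,-10,30,-20,1],
    [0,0,0,-14,30,-27,1],
    [0,0,0,-14,30,-27,1]
  ]
}}

```text
clock: 21.52
tcp_pos: [0.5346, 0.2732, 0.1992]
orientation: [-3.024, 0.09, 0.816]
contact_force: [0.3, -0.6, -1.9]
grip_width: 0.0363
gripper_force: 70.6
```

Request:
{"name": "servo_tool", "arguments": {
  "commands": [
    [0,0,0,0,0,0,1],
    [0,0,0,0,0,0,1],
    [0,0,0,0,0,0,1]
  ]
}}

```text
clock: 21.77
tcp_pos: [0.5379, 0.2728, 0.2021]
orientation: [-3.023, 0.095, 0.807]
contact_force: [-0.7, -0.1, -1.8]
grip_width: 0.0364
gripper_force: 70.7
```

```bash
python3 - <<'E'
from held import *
delta((130,0,90)); grab('side'); p=np.array(r.get_obs()['tcp_pos'])*1000; c=RC.T@(p-C0)
held(collar,c-[0,0,19.1],(-30,-30,0),(30,30,12),4)
print('bush');held(bushing,(130,0,6),(-30,-30,3),(30,30,22),2)
E
```

```text
goal [533.  278.9 187.9] turn [0.26 0.1  0.24] shift [ -4.9   6.1 -14.2] | now in cradle [132.5   5.8 104.9] F cradle [-0.4  0.1 -1.9] clock 21.7667
origin in cradle [131.8   5.8  85. ] tilt rad [ 0.001  0.007 -0.101] med 0.45 565
bush
origin in cradle [129.9   0.2   5.7] tilt rad [-0.006 -0.004  0.926] med 0.53 1023
```

Request:
{"name": "servo_tool", "arguments": {
  "commands": [
    [0.2,0.1,0.2,0.8,3,-0.4,1],
    [0.2,0.1,0.2,1.6,6,-0.8,1],
    [0.2,0.1,0.2,-2,6,-7,1],
    [0.2,0.1,0.2,-6,6.3,-13.8,1],
    [0.2,0.1,0.2,-6,6.3,-13.8,1]
  ]
}}

```text
clock: 22.23
tcp_pos: [0.529, 0.2807, 0.186]
orientation: [-3.02, 0.083, 0.817]
contact_force: [-1.4, -0.1, -3.3]
grip_width: 0.0367
gripper_force: 70.7
```

Request:
{"name": "servo_tool", "arguments": {
  "commands": [
    [0,0,0,0,0,0,1],
    [0,0,0,0,0,0,1]
  ]
}}

```text
clock: 22.4
tcp_pos: [0.5307, 0.2808, 0.1876]
orientation: [-3.019, 0.084, 0.812]
contact_force: [-0.3, -0.8, -1.7]
grip_width: 0.0366
gripper_force: 70.7
```

```bash
python3 tgt.py "(131,-0.3,56)"
```

```text
cx [-0.865  0.05   0.5  ] cy [-0.058 -0.998  0.   ] cz [ 0.499 -0.029  0.866]
goal [515.2 280.2 159. ] turn [ 0.04 -0.12 -0.12] shift [-15.5  -0.5 -28.6] | now in cradle [132.   -1.7  88.5] F cradle [-0.6  0.9 -1.6] clock 22.4
```

Request:
{"name": "servo_tool", "arguments": {
  "commands": [
    [0,0,0,-3,-0.5,-6,1],
    [0,0,0,-6,-1,-12,1],
    [0,0,0,-10,-1,-19,1],
    [0,0,0,-14,-1,-26,1],
    [0,0,0,-15.5,-1,-28.5,1]
  ]
}}

```text
clock: 22.82
tcp_pos: [0.5138, 0.2795, 0.1577]
orientation: [-3.02, 0.084, 0.816]
contact_force: [0.4, -0.3, -2.0]
grip_width: 0.0367
gripper_force: 70.7
```

Request:
{"name": "servo_tool", "arguments": {
  "commands": [
    [0,0,0,-1,0,-1.7,1],
    [0,0,0,-2,0,-3.5,1],
    [0,0,0,-2.5,0,-4.3,1],
    [0,0,0,-2.5,0,-4.3,1]
  ]
}}

```text
clock: 23.15
tcp_pos: [0.5128, 0.2799, 0.155]
orientation: [-3.019, 0.084, 0.812]
contact_force: [-0.3, -0.2, -2.4]
grip_width: 0.0366
gripper_force: 70.7
```

```bash
python3 tgt.py "(131,-0.3,47.5)"
```

```text
cx [-0.865  0.05   0.5  ] cy [-0.058 -0.998  0.   ] cz [ 0.499 -0.029  0.866]
goal [511.  280.5 151.6] turn [ 0.02 -0.09 -0.11] shift [-1.9  0.6 -3.3] | now in cradle [131.    0.2  51.3] F cradle [-0.9  0.2 -2.2] clock 23.15
```

Request:
{"name": "servo_tool", "arguments": {
  "commands": [
    [0,0,0,-0.5,0,-0.9,1],
    [0,0,0,-1,0,-1.7,1],
    [0,0,0,-1.5,0,-2.6,1],
    [0,0,0,-1.5,0,-2.6,1]
  ]
}}

```text
clock: 23.48
tcp_pos: [0.5112, 0.2798, 0.1522]
orientation: [-3.019, 0.084, 0.812]
contact_force: [-0.2, -0.1, -2.5]
grip_width: 0.0364
gripper_force: 70.7
```

Request:
{"name": "servo_tool", "arguments": {
  "commands": [
    [0,0,0,-0.5,0,-0.9,1],
    [0,0,0,-0.8,0,-1.3,1],
    [0,0,0,-0.8,0,-1.3,1]
  ]
}}

```text
clock: 23.73
tcp_pos: [0.511, 0.2799, 0.1516]
orientation: [-3.019, 0.085, 0.81]
contact_force: [1.7, -0.6, 1.8]
grip_width: 0.0362
gripper_force: 71.1
```

```bash
python3 tgt.py "(131,-0.3,47.5)"
```

```text
cx [-0.865  0.05   0.5  ] cy [-0.058 -0.998  0.   ] cz [ 0.499 -0.029  0.866]
goal [511.  280.5 151.6] turn [ 0.   -0.04 -0.09] shift [0.  0.6 0.1] | now in cradle [131.    0.3  47.5] F cradle [-0.6  0.5  2.4] clock 23.7333
```

Contact at the expected height; press slightly, open, withdraw and check.

Request:
{"name": "servo_tool", "arguments": {
  "commands": [
    [0,0,0,-0.4,0,-0.7,1],
    [0,0,0,-0.4,0,-0.7,1],
    [0,0,0,-0.4,0,-0.7,0.5],
    [0,0,0,-0.4,0,-0.7,0.2],
    [0,0,0,-0.4,0,-0.7,0]
  ]
}}

```text
clock: 24.15
tcp_pos: [0.5097, 0.2799, 0.1501]
orientation: [-3.019, 0.084, 0.813]
contact_force: [0.1, 0.9, -0.9]
grip_width: 0.0657
gripper_force: 0.0
```

Request:
{"name": "servo_tool", "arguments": {
  "commands": [
    [0,0,0,0,0,0,0],
    [0,0,0,5,0,9,0],
    [0,0,0,15,-1,26,0],
    [0,0,0,28,-2,50,0],
    [0,0,0,45,-3,78,0]
  ]
}}

```text
clock: 24.57
tcp_pos: [0.5546, 0.2766, 0.229]
orientation: [-3.019, 0.083, 0.816]
contact_force: [0.5, 0.0, 0.4]
grip_width: 0.0854
gripper_force: 0.0
```

Request:
{"name": "servo_tool", "arguments": {
  "commands": [
    [0,-1,0,5,-20,10,0],
    [-0.1,-3,0,5,-50,20,0],
    [-0.2,-5,0,5,-85,20,0],
    [-0.3,-7.5,0,5,-120,20,0],
    [-0.5,-10,0,5,-155,20,0]
  ]
}}

```text
clock: 24.98
tcp_pos: [0.5602, 0.1194, 0.2488]
orientation: [-3.084, 0.086, 0.541]
contact_force: [0.8, -0.3, -0.0]
grip_width: 0.0856
gripper_force: 0.0
```

Request:
{"name": "servo_tool", "arguments": {
  "commands": [
    [0,0,0,0,0,0,0],
    [0,0,0,0,0,0,0]
  ]
}}

```text
clock: 25.15
tcp_pos: [0.5602, 0.1184, 0.2494]
orientation: [-3.083, 0.094, 0.544]
contact_force: [0.3, -0.0, 1.1]
grip_width: 0.0852
gripper_force: 0.0
```

```bash
python3 - <<'E'
import chk
from held import *
print('collar');held(collar,(130,0,28),(-30,-30,3),(30,30,28),2)
p,_=load('side'); cv2.imwrite('pics/end.png',np.clip(cv2.resize(p[300:480,200:440],(800,600))*1.6,0,255).astype(np.uint8))
E
```

```text
goal [497.3 281.2 126.6] turn [0.65 9.98 0.17] shift [ -62.9  162.9 -122.8] | now in cradle [129.2 158.7 161.4] F cradle [ 0.3 -0.   1.1] clock 25.15
bush
origin in cradle [129.6  -0.    7. ] tilt rad [-0.017 -0.006  0.448] med 0.5 480
gyro
origin in cradle [80.2 -1.9 -0.5] tilt rad [-0.003  0.009  0.004] med 0.53 2369
collar
origin in cradle [129.6   0.3  27.5] tilt rad [-0.004 -0.009 -0.426] med 0.49 997
```

View pics/end.png

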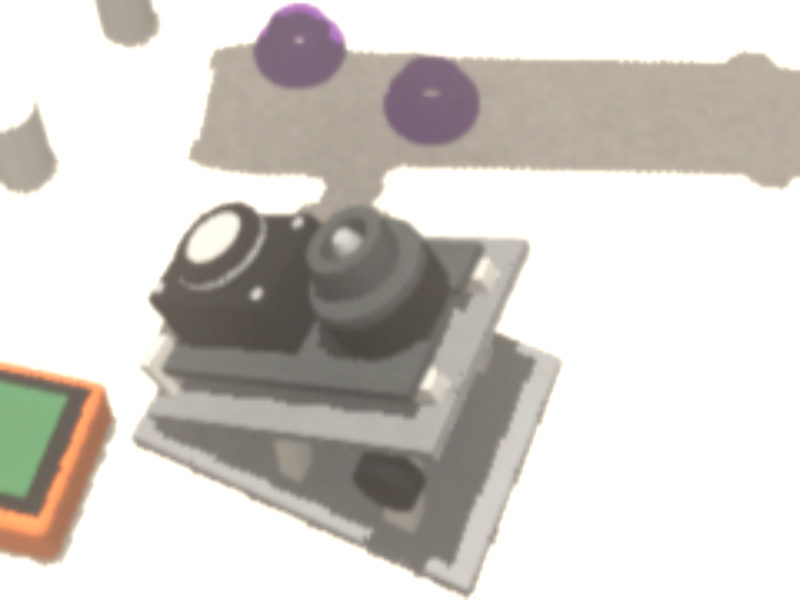

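The picture shows the gyro seated, with the bushing and the hub-up collar on the stud (tip at 345,240); all fits are within tolerance.

```bash
python3 -c "
from bench import r
print(r.hand_in())"
```

```text
the job is handed in; nothing more can be done
None
```

The job is handed in at about 25 s. My last camera fit showed the gyro seated against the lip, and the bushing then the hub-up collar fully down on the stud, all within tolerance. The arm was clear of everything; the hand-in returned no verdict.

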